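Close the party badge press

ROBOT

A 6-joint arm with a two-finger parallel gripper is mounted at the origin on the work surface. World frame = base frame: x ahead of the robot, y to its left, z up, the work surface at z = 0. Lengths are in m, angles in rad, forces in N, time in s.
With the tool pointing down it reaches from about 0.325 to 0.875 m from the base axis. Payload 4.4 kg.
Tool frame: the origin (TCP) lies midway between the tips of the shut fingers; the grasp point (between the pads) lies 19 mm behind it; z points along the fingers, y is the line along which they close (so a half turn about z gives the same grasp; the last joint's range is limited). The gripper opens to 85 mm and grips with 20 to 120 N. Pads are 22 mm wide; open, the fingers measure 114 mm over their backs; the gripper's body (76 mm by 85 mm) begins 54 mm behind the grasp point. The pads swing forward as they close: fully open they stand 13 mm farther back than shut.
Start: joints at [-1.387, 0.207, 1.542, -0, 1.393, -0.15], TCP at [0.188, -0.543, 0.231] pointing down, gripper open.
Joint ranges: [-2.73, 2.73], [-0.86, 2.22], [0.23, 2.46], [-1.11, 4.25], [0.08, 2.63], [-2.82, 2.82]. Speed limits (rad/s): [2.79, 2.79, 3.14, 3.14, 3.14, 3.14].

INTERFACE

Orientations are given as a unit quaternion [x, y, z, w].
In Python, from workcell import robot gives the robot as it stands.
- The arm moves only by the shell command python3 jog.py FILE [OPENING] [FORCE], which reads ROWS from the file FILE. ROWS is a JSON list of rows, 1 to 20 of them, each an object with the fields sx, sy, sz (the shift in m), ax, ay, az (a rotation vector in rad); a field left out counts as zero; each row is the pose to reach, as a shift and turn from the pose commanded when the command began, along the tool's axes at that moment; what a row does not reach only later rows make up. A row lasts 1/10 s, in which the tool goes at most 0.05 m and 0.15 rad, less where a joint would pass 70% of its speed; a pose out of reach is approached as far as the arm can. OPENING is the finger opening in m, set as the command begins (- or left out keeps the last). The fingers move at their own pace and stop on an object; FORCE is the grip in N (left out, the last holds). Time passes only in rows, so rows that do not move let the fingers close. It prints the time, the measured TCP pose, the force, the opening and the grip force at its end. Input that does not fit is refused with a message, and nothing moves.
- robot.read_state(): the state, without advancing time (a new reading comes with each control period).
- robot.read_camera(name): name is "scene" or "side" or "wrist"; returns the picture (384x512x3 uint8, red, green, blue); there is no depth.
- robot.camera_model(name): a dict with "K" (3x3 intrinsics, pixels), "world_to_cam" (4x4, takes a point from world to camera coordinates). Camera axes: x right, y down, z forward; pixel columns grow to the right and rows downward; lengths in m; the calibration is good to about 2 mm. A picture is of the moment at which its call begins: read the wrist's pose just before it. camera_model takes no time and is no camera call; for the wrist camera it gives the pose at the moment of the call.
- robot.hand_in(): hands the job in; it is judged then, once.
The state is a dict: "time_s": time; "qpos": joint angles; "qvel": joint speeds; "effort": joint torques, N m; "ee_pos": TCP position; "orientation": TCP orientation; "ft_force": force on the tool from outside, world axes, zero at the start; "torque": the same for the moment, N m; "grip_width": finger opening in m; "finger_force": force on a finger pad.
Only numpy, scipy, OpenCV 4.12 (cv2) and the standard library are available. Lean on these libraries where they do the work, as an engineer would, in place of code of your own. Each camera call takes 0.05 s, during which the arm holds its last target. There are 200 camera calls.

TASK

Make a party badge on the small hand press: lay the loose round badge blank flat in the press's cup, then lower the loose top plate, kept level and not dropped, over both guide pins until it rests on the blank, and let go of it. Then push the plate from above until it sits fully down on the collars of both pins, without disturbing the other things on the table.

Things in the scene. Friction and masses are not known exactly. Their poses are not given: they have to be found in the camera images.
- press: Badge press, fixed: grey base 110 x 230 x 20 mm (x, y, z), origin under its centre, on the table. Two upright steel guide pins, 12 mm thick, stand on its y axis at +80 and -80 mm, with the cup midway between them. Each pin rises from a collar 26 mm across, its flat top 45 mm above the table; the pin ends 95 mm above the table, its last 8 mm tapering to 6 mm across.
- pin_a_tip (a point): Centre of the top of the guide pin at +y of the press, 95 mm above the table.
- pin_b_tip (a point): Centre of the top of the guide pin at -y of the press, 95 mm above the table.
- cup_floor (a point): Centre of the flat inner floor of the round cup (the die) in the middle of the press, 47 mm above the table at the start. The cup is 64 mm across outside, 52 mm inside, with a rim standing only 3 mm above the floor. It slides straight down with the die joint.
- die (a joint): How far the cup has been pushed down, in m: 0 at the start (up), about 0.012 when the plate, lying on a blank, sits on the collars, at most 0.014. It slides stiffly: it moves only under about 12 N (the plate's own weight of about 4.5 N does not move it) and stays where it is left.
- plate: Loose flat aluminium plate 90 x 200 x 12 mm (x, y, z), 0.45 kg, origin under its centre. 15 mm through holes on its y axis at +80 and -80 mm; fits the pins either way round. On top, in the middle, a black bar grip 24 mm wide (x), 70 mm long (y), from 12 to 50 mm above the underside. Underside above the table: 57 mm when laid on a blank in the raised cup, 45 mm on the collars.
- hole_a (a point): Centre of the plate's hole at +y of the plate, at the underside.
- hole_b (a point): Centre of the plate's hole at -y of the plate, at the underside.
- grip_top (a point): Centre of the flat top of the plate's bar grip, 50 mm above the plate's underside.
- badge: Loose badge blank: a round flat dark tin disc 44 mm in diameter and 10 mm thick with a paler round face, about 40 g, lying flat on the table to one side of the press, the plate being on the other side. Origin at the centre of its underside.
- vase: Bystander: glass vase with flowers, about 75 mm across and 220 mm tall, beyond the press. Origin at the centre of its foot.
- dish: Bystander: empty white dessert plate, 150 mm across, 18 mm high, beyond the press. Origin at the centre of its foot.
- beaker: Bystander: mint green beaker, 72 mm across and 80 mm tall, beyond the press. Origin at the centre of its foot.

How it is judged:
On the way, in this order (a step that is already met when the one before it is completed fails the run):
1. the blank lies flat in the cup, let go, the cup still up (horizontal distance between badge and cup_floor below 0.006 m and z of badge in the frame of cup_floor below 0.002 m and angle between badge's own z axis and vertical below 0.06 rad and contact force between the fingers and badge below 0.1 N and value of joint die below 0.006 m), for 0.2 s.
2. the plate, on both pins and level, rests on the blank and has been let go, the cup not yet pushed down (less than 6 mm) (z of plate in the frame of press below 0.06 m and horizontal distance between plate and press below 0.004 m and angle between the y axis of plate and the y axis of press, either way round below 0.05 rad and angle between plate's own z axis and vertical below 0.05 rad and contact force between each of the arm, the fingers and plate below 0.1 N and linear speed of plate below 0.02 m/s and value of joint die below 0.006 m), for 0.2 s.
At the end, for the whole second after the job is handed in: The plate is on both pins, level within about 1 degree, its underside within 2 mm of both collars; the cup is pushed down more than 10 mm with the blank still flat in it, within 6 mm of its centre; everything at rest (z of plate in the frame of press below 0.047 m and horizontal distance between plate and press below 0.004 m and angle between the y axis of plate and the y axis of press, either way round below 0.05 rad and angle between plate's own z axis and vertical below 0.02 rad and value of joint die above 0.01 m and horizontal distance between badge and cup_floor below 0.006 m and angle between badge's own z axis and vertical below 0.06 rad and linear speed of plate below 0.01 m/s); the robot touches nothing.
It fails at once if the plate is dropped (falls free faster than 0.5 m/s) (linear speed of plate above 0.5 m/s and contact force between the fingers and plate below 0.1 N).
It fails at once if the vase, dish or beaker is moved more than 30 mm or the vase tipped (distance of any of vase, dish, beaker from where it was at the start of the episode above 0.03 m or angle between vase's own z axis and vertical above 0.3 rad).
It fails at once if the plate is tilted more than about 17 degrees (angle between plate's own z axis and vertical above 0.3 rad).
It also fails if it takes over 61 s, if anything falls off the work surface, if the arm or the gripper's body presses on something with over 40 N, if the wrist force passes 120 N, or if a joint passes its speed limit or range.

## Working session

There is one attempt and no reset: what is moved stays moved. The work goes in short steps, Python scripts to look and compute and a shell command to move; the robot and the scene stay as the last step left them, time stands still between calls to the robot, and variables do not carry over. Pictures are saved under pics/ and viewed, at most 10 in all, crops included, and the job is handed in when it is done.

```bash
ls; mkdir -p pics
cat > h.py <<'E'
import numpy as np, cv2
from workcell import robot
def shot(n,f=None):
    m=robot.camera_model(n); im=np.array(robot.read_camera(n))
    if f: cv2.imwrite('pics/'+f,im[:,:,::-1])
    return im,m
def ray(m,uv):
    T=np.array(m['world_to_cam']);K=np.array(m['K']);R=T[:3,:3]
    return -R.T@T[:3,3], R.T@np.linalg.solve(K,[uv[0],uv[1],1.])
def onz(m,uv,z):
    c,d=ray(m,uv); return c+d*(z-c[2])/d[2]
def tri(obs):
    A=np.zeros((3,3));b=np.zeros(3);rs=[]
    for m,uv in obs:
        c,d=ray(m,uv);d=d/np.linalg.norm(d);P=np.eye(3)-np.outer(d,d);A+=P;b+=P@c;rs.append((c,P))
    x=np.linalg.solve(A,b); return x,[np.linalg.norm(P@(x-c)) for c,P in rs]
def proj(m,p):
    q=np.array(m['K'])@(np.array(m['world_to_cam'])@np.append(p,1))[:3]; return q[:2]/q[2]
E
python3 - <<'E'
from h import *
a=[shot(n)[0] for n in ('scene','side','wrist')]
for n,i in zip('abc',a): cv2.imwrite(f'pics/0{n}.png',i[:,:,::-1])
s=robot.read_state(); print(s['time_s'],s['ee_pos'],s['orientation'],s['grip_width'])
for n in ('scene','side','wrist'):
    c,d=ray(robot.camera_model(n),(256,192)); print(n,c,d)
E
```

```text
jog.py
pics
workcell.py
0.15 [ 0.18830363 -0.54267205  0.23036321] [ 9.86102538e-01  1.66135348e-01  7.30776192e-06 -9.11691919e-04] 0.0855294383227194
scene [ 1.23777159 -0.40044007  1.0541722 ] [-0.53093081  0.31830277 -0.78555042]
side [0.18565515 0.80569675 0.58413366] [ 0.39893773 -0.78981122 -0.46609279]
wrist [ 0.26604298 -0.5167941   0.37234882] [-0.30227589 -0.09437197 -0.9485827 ]
```

View pics/0a.png

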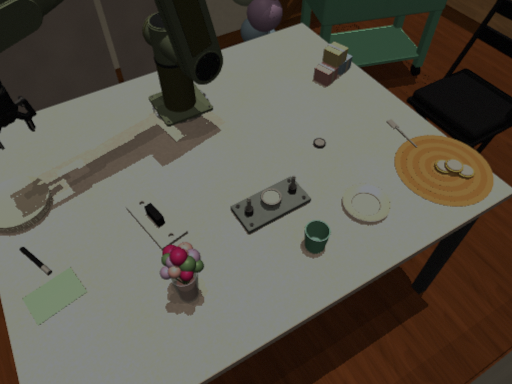

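View pics/0b.png

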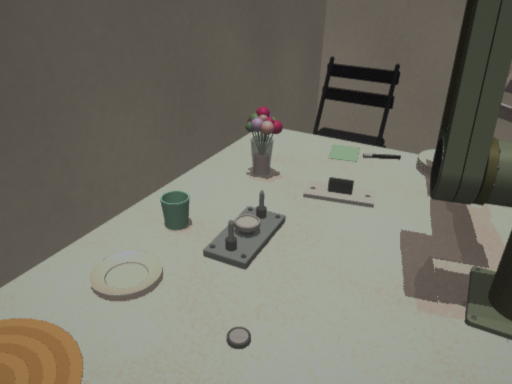

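The scene picture shows the press at about (271,204) with its pins at (249,207) and (293,186), the plate with its black grip at (155,215), and the badge at (320,142). In the side picture the press is at (247,234), the grip at (341,186) and the badge at (239,337).

Run:
```python
from h import *
ms,md=robot.camera_model('scene'),robot.camera_model('side')
for n,a,b in [('badge',(320,142),(239,336)),('cup',(271,199),(247,224)),('pinA',(249,201),(262,192)),('pinB',(292.5,180),(231.5,222)),('grip',(154,211),(341,182))]:
    x,r=tri([(ms,a),(md,b)]); print(n,x.round(4),np.round(r,4))
a,b=cv2.imread('pics/0a.png'),cv2.imread('pics/0b.png')
r=lambda i,s:cv2.resize(i,s,interpolation=cv2.INTER_CUBIC)
out=np.zeros((600,800,3),np.uint8)
out[:300,:400]=r(a[110:260,120:320],(400,300));out[:300,400:]=r(a[130:160,300:340],(400,300))
out[300:,:400]=r(b[165:315,195:395],(400,300));out[300:,400:]=r(b[320:350,219:259],(400,300))
cv2.imwrite('pics/1.png',out)
```

```text
badge [0.453  0.3326 0.0082] [0.001 0.001]
cup [0.5968 0.0371 0.0367] [0.0004 0.0004]
pinA [ 0.5997 -0.0437  0.0861] [0.0019 0.0019]
pinB [0.5971 0.1117 0.0825] [0.0012 0.0012]
grip [ 0.4618 -0.2892  0.0437] [0.0012 0.0012]
```

View pics/1.png

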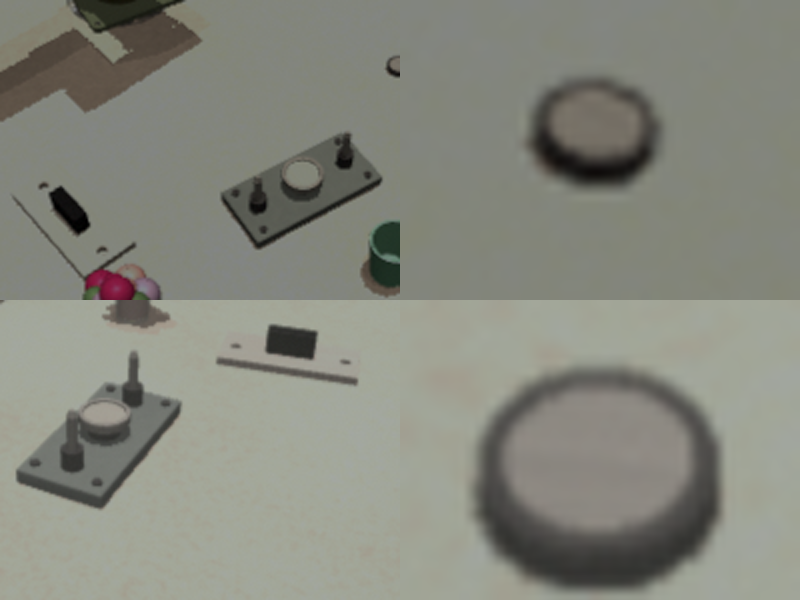

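Badge, cup, pins and grip triangulate to plausible heights (badge top 0.008, grip 0.044). I'll take wrist views over the plate and the press on the way to the badge.

```bash
cat >> h.py <<'E'
from scipy.spatial.transform import Rotation as Rn
def plan(p,yaw=None):
    s=robot.read_state();R=Rn.from_quat(s['orientation']);M=R.as_matrix()
    cur=np.arctan2(M[1,0],M[0,0]); print('t',round(s['time_s'],2),'pos',np.round(s['ee_pos'],4),'yaw',round(cur,4),'q',np.round(s['qpos'],2))
    if yaw is None: yaw=cur
    T=np.array([[np.cos(yaw),np.sin(yaw),0],[np.sin(yaw),-np.cos(yaw),0],[0,0,-1]]).T.T
    T=np.column_stack([[np.cos(yaw),np.sin(yaw),0],[np.sin(yaw),-np.cos(yaw),0],[0,0,-1]])
    d=M.T@(np.array(p)-s['ee_pos']); r=(R.inv()*Rn.from_matrix(T)).as_rotvec()
    print('row',np.round(d,4),np.round(r,4))
E
echo '[{"sx":0.360, "sy":-0.207, "sz":-0.07, "az":-1.236}, {"sx":0.360, "sy":-0.207, "sz":-0.07, "az":-1.236}, {"sx":0.360, "sy":-0.207, "sz":-0.07, "az":-1.236}, {"sx":0.360, "sy":-0.207, "sz":-0.07, "az":-1.236}, {"sx":0.360, "sy":-0.207, "sz":-0.07, "az":-1.236}, {"sx":0.360, "sy":-0.207, "sz":-0.07, "az":-1.236}, {"sx":0.360, "sy":-0.207, "sz":-0.07, "az":-1.236}, {"sx":0.360, "sy":-0.207, "sz":-0.07, "az":-1.236}, {"sx":0.360, "sy":-0.207, "sz":-0.07, "az":-1.236}, {"sx":0.360, "sy":-0.207, "sz":-0.07, "az":-1.236}, {"sx":0.360, "sy":-0.207, "sz":-0.07, "az":-1.236}]' > rows.txt && python3 jog.py rows.txt .085
python3 - <<'E'
from h import *
im,m=shot('wrist','w1.png'); np.savez('pics/w1.npz',**{k:np.array(m[k]) for k in('K','world_to_cam')})
print(m['K'])
plan([0.6,0.095,0.30],np.pi/2)
E
```

```text
time_s: 1.25
ee_pos: [0.4605, -0.2295, 0.3009]
orientation: [0.707, 0.707, -0.0, -0.0]
ft_force: [-0.1, 0.2, 0.8]
grip_width: 0.0852
finger_force: 0.0
[[285.20743664   0.         258.49440984]
 [  0.         285.20743664 192.87586147]
 [  0.           0.           1.        ]]
t 1.3 pos [ 0.46   -0.2301  0.3007] yaw 1.569 q [-0.63  0.03  1.59 -0.    1.52 -0.63]
row [0.3253 0.1394 0.0005] [-0.0014 -0.0002 -0.0018]
```

View pics/w1.png

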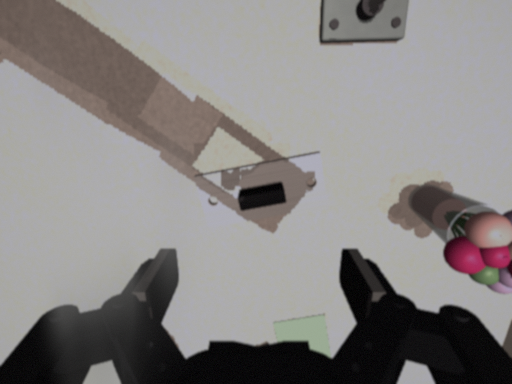

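The wrist picture shows the plate with its holes at (212,202) and (311,182), the grip at (262,195), and the press at the top edge. The plate's long axis runs roughly along world x. The press is next.

```bash
echo '[{"sx":0.325, "sy":0.139}, {"sx":0.325, "sy":0.139}, {"sx":0.325, "sy":0.139}, {"sx":0.325, "sy":0.139}, {"sx":0.325, "sy":0.139}, {"sx":0.325, "sy":0.139}, {"sx":0.325, "sy":0.139}, {"sx":0.325, "sy":0.139}, {"sx":0.325, "sy":0.139}]' > rows.txt && python3 jog.py rows.txt
python3 - <<'E'
from h import *
im,m=shot('wrist','w2.png'); np.savez('pics/w2.npz',**{k:np.array(m[k]) for k in('K','world_to_cam')})
plan([0.6,0.005,0.30],np.pi/2)
m1=dict(np.load('pics/w1.npz'));
for u in [(212,202),(311,182)]: print(onz(m1,u,.012))
print(onz(m1,(262,190),.05))
plan([0.453,0.36,0.20],np.pi/2)
E
```

```text
time_s: 2.2
ee_pos: [0.5999, 0.0946, 0.3002]
orientation: [0.707, 0.707, -0.001, -0.0]
ft_force: [-0.0, 0.4, 0.7]
grip_width: 0.0851
finger_force: 0.0
t 2.25 pos [0.5997 0.0936 0.3005] yaw 1.5684 q [ 0.01  0.23  1.37 -0.    1.54  0.02]
row [-0.0886  0.0005  0.0006] [-0.0017  0.001  -0.0024]
[ 0.38548477 -0.30934589  0.012     ]
[ 0.54312365 -0.27572115  0.012     ]
[ 0.46551966 -0.27652997  0.05      ]
t 2.25 pos [0.5997 0.0936 0.3005] yaw 1.5684 q [ 0.01  0.23  1.37 -0.    1.54  0.02]
row [ 0.2662 -0.1472  0.1005] [-0.0017  0.001  -0.0024]
```

View pics/w2.png

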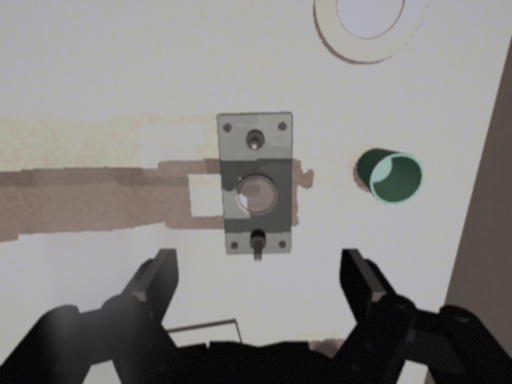

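The press is upright in this view: pin tips at about (254,135) and (258,254), cup at (257,194), base corners at about (218,113), (293,112), (291,253) and (226,254). The next move goes over the badge.

```bash
echo '[{"sx":0.266, "sy":-0.147, "sz":0.10}, {"sx":0.266, "sy":-0.147, "sz":0.10}, {"sx":0.266, "sy":-0.147, "sz":0.10}, {"sx":0.266, "sy":-0.147, "sz":0.10}, {"sx":0.266, "sy":-0.147, "sz":0.10}, {"sx":0.266, "sy":-0.147, "sz":0.10}, {"sx":0.266, "sy":-0.147, "sz":0.10}, {"sx":0.266, "sy":-0.147, "sz":0.10}]' > rows.txt && python3 jog.py rows.txt .07
python3 - <<'E'
from h import *
im,m=shot('wrist','w3.png'); np.savez('pics/w3.npz',**{k:np.array(m[k]) for k in('K','world_to_cam')})
u=proj(m,[.453,.333,.005]);print(u)
w2=cv2.imread('pics/w2.png');out=np.zeros((600,800,3),np.uint8)
out[:,:400]=cv2.resize(w2[100:265,205:315],(400,600),interpolation=cv2.INTER_CUBIC)
x,y=int(u[0])-50,int(u[1])-37
out[:300,400:]=cv2.resize(im[y:y+75,x:x+100,::-1],(400,300),interpolation=cv2.INTER_CUBIC)
w1=cv2.imread('pics/w1.png');out[300:,400:]=cv2.resize(w1[145:235,195:325],(400,300),interpolation=cv2.INTER_CUBIC)
cv2.imwrite('pics/2.png',out);print(x,y)
E
```

```text
time_s: 3.05
ee_pos: [0.4516, 0.3606, 0.1998]
orientation: [0.707, 0.707, -0.002, -0.0]
ft_force: [-0.4, 1.0, -0.5]
grip_width: 0.0701
finger_force: 0.0
[259.97301345 188.9362088 ]
209 151
```

View pics/2.png

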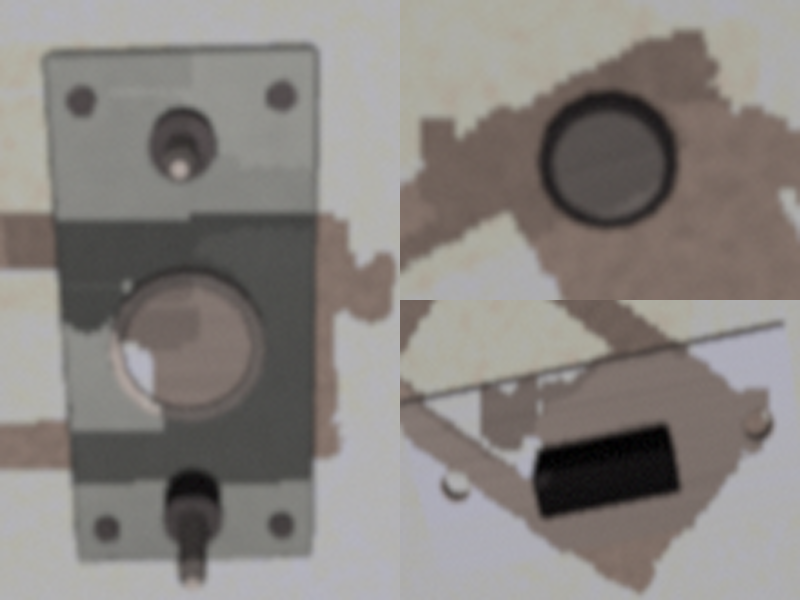

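The crops show the pin tips at (254.5,146) and (258,258), and the cup rim centred at (256.7,194.3). The badge is at about (261,191).

Run:
```python
from h import *
L=lambda n:dict(np.load(f'pics/{n}.npz'))
m1,m2,m3=L('w1'),L('w2'),L('w3');ms,md=robot.camera_model('scene'),robot.camera_model('side')
g=cv2.cvtColor(cv2.imread('pics/w3.png'),cv2.COLOR_BGR2GRAY)[160:222,230:292]
_,t=cv2.threshold(g,0,255,cv2.THRESH_BINARY_INV+cv2.THRESH_OTSU)
c=max(cv2.findContours(t,cv2.RETR_EXTERNAL,cv2.CHAIN_APPROX_NONE)[0],key=cv2.contourArea);e=cv2.minEnclosingCircle(c)
u=np.array(e[0])+[230,160];print('badge px',u,e[1]);print(onz(m3,u,.006), tri([(m3,u),(ms,(320,142)),(md,(239,336))]))
f=lambda x,y:(205+(x+.5)/3.636-.5,100+(y+.5)/3.636-.5)
print('cup',onz(m2,f(188,343),.05),tri([(m2,f(188,343)),(ms,(271,198.5)),(md,(247,224))]))
a,b=f(180,168),f(192,577)
print('pin+',onz(m2,a,.095),tri([(m2,a),(ms,(292.8,177.5)),(md,(231.3,221))]))
print('pin-',onz(m2,b,.095),tri([(m2,b),(ms,(248.7,199.5)),(md,(262,191.5))]))
bo=[onz(m2,f(*q),.021) for q in [(81,100),(282,96),(281,525),(106,528)]];print('bolts',np.round(bo,4),np.mean(bo,0))
co=[onz(m2,f(*q),.02) for q in [(45,50),(316,45),(313,553),(80,557)]];print('corners',np.round(co,4),np.mean(co,0))
plan([.453,.333,.06],np.pi/2)
```

```text
badge px [265.5265007  193.02154922] 37.83781814575195
[0.45991067 0.32799    0.006     ] (array([0.45596333, 0.33061163, 0.00894556]), [np.float64(0.004154286597467392), np.float64(0.0017295193885997115), np.float64(0.0037388264651350275)])
cup [0.59649102 0.0415535  0.05      ] (array([0.59619033, 0.03763653, 0.0375829 ]), [np.float64(0.00038626849577418516), np.float64(0.0002836635625988835), np.float64(0.0002967227815872588)])
pin+ [0.59438143 0.11898512 0.095     ] (array([0.59398131, 0.11655182, 0.08823832]), [np.float64(0.001328450181967153), np.float64(0.0008015718958565129), np.float64(0.0008434019515192835)])
pin- [ 0.59815311 -0.03784394  0.095     ] (array([ 0.59786834, -0.04200278,  0.08900244]), [np.float64(0.0004637273508725559), np.float64(0.0004769553040289353), np.float64(0.0009223189942765014)])
bolts [[ 0.554   0.1338  0.021 ]
 [ 0.6339  0.1353  0.021 ]
 [ 0.6385 -0.0563  0.021 ]
 [ 0.5585 -0.0579  0.021 ]] [0.59619633 0.03873732 0.021     ]
corners [[ 0.5404  0.1529  0.02  ]
 [ 0.6468  0.1548  0.02  ]
 [ 0.6537 -0.0714  0.02  ]
 [ 0.5459 -0.0735  0.02  ]] [0.59670559 0.04069144 0.02      ]
t 3.1 pos [0.4531 0.3597 0.2007] yaw 1.5692 q [ 0.52  0.24  1.56 -0.    1.34  0.52]
row [-0.0264  0.      0.1408] [-0.0008  0.0017 -0.0016]
```

The badge mask took in shadow, so I'll redo it with a darker threshold. I'll also redo the cup using the rim ellipse centres read from the crop.

Run:
```python
from h import *
L=lambda n:dict(np.load(f'pics/{n}.npz'))
m2,m3=L('w2'),L('w3');ms,md=robot.camera_model('scene'),robot.camera_model('side')
g=cv2.cvtColor(cv2.imread('pics/w3.png'),cv2.COLOR_BGR2GRAY)[165:217,235:287]
for th in (70,80,90,100):
    t=(g<th).astype(np.uint8)*255
    c=max(cv2.findContours(t,cv2.RETR_EXTERNAL,cv2.CHAIN_APPROX_NONE)[0],key=cv2.contourArea);e=cv2.minEnclosingCircle(c)
    u=np.array(e[0])+[235,165];print(th,u,e[1],onz(m3,u,.007))
u=(260.6,190.6)
print(tri([(m3,u),(ms,(320,142)),(md,(239,336))]))
f=lambda x,y:(205+(x+.5)/3.636-.5,100+(y+.5)/3.636-.5)
print('cup',tri([(m2,f(188,343)),(ms,(270.6,196.3)),(md,(246.8,221.8))]))
plan([.453,.333,.03],np.pi/2)
```

```text
70 [260.5 190.5] 17.7342472076416 [0.45364746 0.33161893 0.007     ]
80 [260.41015625 190.27864647] 17.96116828918457 [0.45353574 0.33190695 0.007     ]
90 [260.3559494  190.31837082] 18.5083065032959 [0.45346889 0.33185521 0.007     ]
100 [261. 188.] 28.653196334838867 [0.45425548 0.33486452 0.007     ]
(array([0.45332948, 0.33223476, 0.0082893 ]), [np.float64(0.0005282443246086817), np.float64(0.001003899127110397), np.float64(0.0011998133994050766)])
cup (array([0.5951705 , 0.03908639, 0.04509892]), [np.float64(0.0014739478079999983), np.float64(0.0021711835525727655), np.float64(0.0007425449306985505)])
t 3.1 pos [0.4531 0.3597 0.2007] yaw 1.5692 q [ 0.52  0.24  1.56 -0.    1.34  0.52]
row [-2.640e-02  1.000e-04  1.708e-01] [-0.0008  0.0017 -0.0016]
```

```bash
echo '[{"sx":-0.0277, "sy":0.0003, "sz":0.05}, {"sx":-0.0277, "sy":0.0003, "sz":0.10}, {"sx":-0.0277, "sy":0.0003, "sz":0.15}, {"sx":-0.0277, "sy":0.0003, "sz":0.178}, {"sx":-0.0277, "sy":0.0003, "sz":0.189}, {"sx":-0.0277, "sy":0.0003, "sz":0.189}]' > rows.txt && python3 jog.py rows.txt .052
echo '[{"sz":0.003}, {"sz":0.006}, {"sz":0.009}, {"sz":0.009}]' > rows.txt && python3 jog.py rows.txt
python3 - <<'E'
from h import *
im,m=shot('wrist','w4.png')
plan([.4535,.332,.0],np.pi/2)
E
```

```text
time_s: 3.7
ee_pos: [0.4538, 0.3313, 0.0113]
orientation: [0.708, 0.706, -0.001, -0.0]
ft_force: [-0.0, 0.1, -0.4]
grip_width: 0.0518
finger_force: 0.0
time_s: 4.1
ee_pos: [0.454, 0.3339, 0.004]
orientation: [0.707, 0.707, 0.001, 0.0]
ft_force: [-0.1, 0.8, 0.7]
grip_width: 0.052
finger_force: 0.0
t 4.15 pos [0.4538 0.3339 0.0039] yaw 1.5702 q [ 0.48  0.47  1.73 -0.    0.95  0.48]
row [-0.0019 -0.0003  0.0039] [ 0.0009 -0.0004 -0.0006]
```

View pics/w4.png

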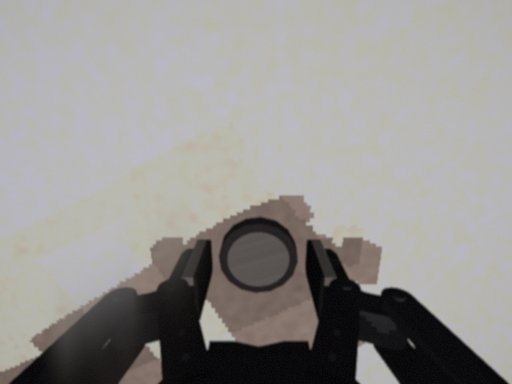

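The badge lies between the open fingers, centred at (258,254), with the finger tips at about (210,250) and (308,250). I'll go down a little and grip.

```bash
echo '[{"sx":-0.001, "sz":0.002}, {"sx":-0.001, "sz":0.004}, {"sx":-0.001, "sz":0.004}]' > rows.txt && python3 jog.py rows.txt
echo '[{}, {}, {}, {}]' > rows.txt && python3 jog.py rows.txt .03 30
echo '[{"sz":-0.01}, {"sz":-0.02}, {"sz":-0.04}, {"sz":-0.04}]' > rows.txt && python3 jog.py rows.txt
python3 - <<'E'
from h import *
im,m=shot('wrist','w5.png'); np.savez('pics/w5.npz',**{k:np.array(m[k]) for k in('K','world_to_cam')})
i2,_=shot('side','s5.png')
plan([.596,.039,.12],1.595)
o=np.zeros((600,800,3),np.uint8);o[:600]=0
o[:,:400]=cv2.resize(im[180:330,205:305],(400,600));u=proj(robot.camera_model('side'),[.454,.333,.04]).astype(int)
o[:600,400:]=cv2.resize(i2[u[1]-45:u[1]+30,u[0]-25:u[0]+25],(400,600));cv2.imwrite('pics/3.png',o[:,:,::-1])
E
```

```text
time_s: 4.45
ee_pos: [0.4532, 0.3324, -0.0011]
orientation: [0.707, 0.707, -0.0, -0.0]
ft_force: [0.1, 0.0, 0.9]
grip_width: 0.052
finger_force: 0.0
time_s: 4.85
ee_pos: [0.4537, 0.3327, -0.0006]
orientation: [0.707, 0.707, 0.0, 0.0]
ft_force: [-0.5, 0.2, 0.4]
grip_width: 0.0427
finger_force: 30.5
time_s: 5.25
ee_pos: [0.4563, 0.334, 0.0429]
orientation: [0.707, 0.707, 0.003, 0.001]
ft_force: [0.5, -0.6, 0.2]
grip_width: 0.0426
finger_force: 30.5
t 5.35 pos [0.4543 0.3329 0.0403] yaw 1.5698 q [ 0.48  0.41  1.72 -0.    1.01  0.48]
row [-0.2937  0.1422 -0.0797] [ 0.0021 -0.001  -0.0252]
```

View pics/3.png

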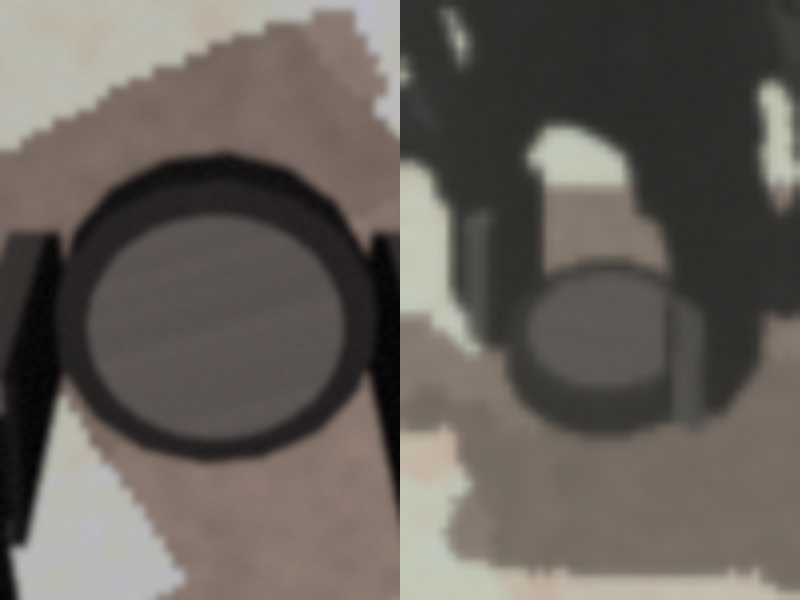

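The badge is gripped level. I'll work out its centre relative to the TCP and carry it over the cup.

```bash
python3 - <<'E'
from h import *
m=dict(np.load('pics/w5.npz'))
p=onz(m,(258.4,261.4),.0405+.0106);print(p, 'tcp .4545 .333')
plan([.596,.039,.14],1.595)
E
echo '[{"sx":-0.05, "sy":0.024, "sz":-0.05}, {"sx":-0.10, "sy":0.048, "sz":-0.10, "az":-0.025}, {"sx":-0.15, "sy":0.072, "sz":-0.10, "az":-0.025}, {"sx":-0.20, "sy":0.096, "sz":-0.10, "az":-0.025}, {"sx":-0.25, "sy":0.12, "sz":-0.10, "az":-0.025}, {"sx":-0.2937, "sy":0.1422, "sz":-0.10, "az":-0.025}, {"sx":-0.2937, "sy":0.1422, "sz":-0.10, "az":-0.025}, {"sx":-0.2937, "sy":0.1422, "sz":-0.10, "az":-0.025}, {"sx":-0.2937, "sy":0.1422, "sz":-0.10, "az":-0.025}, {"sx":-0.2937, "sy":0.1422, "sz":-0.10, "az":-0.025}]' > rows.txt && python3 jog.py rows.txt
python3 - <<'E'
from h import *
im,m=shot('wrist','w6.png'); np.savez('pics/w6.npz',**{k:np.array(m[k]) for k in('K','world_to_cam')})
plan([.596,.039,.06],1.595)
E
```

```text
[0.45604874 0.33137848 0.0511    ] tcp .4545 .333
t 5.35 pos [0.4543 0.3329 0.0403] yaw 1.5698 q [ 0.48  0.41  1.72 -0.    1.01  0.48]
row [-0.2937  0.1422 -0.0997] [ 0.0021 -0.001  -0.0252]
time_s: 6.35
ee_pos: [0.5942, 0.0396, 0.1381]
orientation: [0.698, 0.716, -0.001, -0.001]
ft_force: [-0.2, 0.2, 0.2]
grip_width: 0.0422
finger_force: 30.7
t 6.4 pos [0.5941 0.0402 0.1383] yaw 1.5961 q [-0.08  0.34  1.58  0.    1.23 -0.1 ]
row [-0.0013  0.002   0.0783] [-0.0024 -0.0008  0.0012]
```

View pics/w6.png

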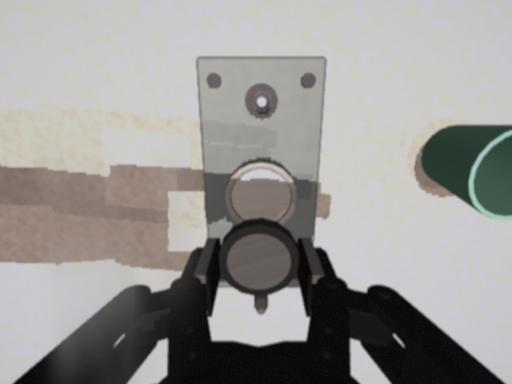

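The view shows the +y pin tip at (261,101), the −y tip at (261,308), the cup at (261,194), bolts at (213,80) and (308,80), and the held badge at (260,257).

Run:
```python
from h import *
L=lambda n:dict(np.load(f'pics/{n}.npz'));m=L('w6');m2=L('w2')
im=cv2.imread('pics/w6.png');g=cv2.cvtColor(im,cv2.COLOR_BGR2GRAY)
t=(g[90:112,250:273]>190).astype(np.uint8);M=cv2.moments(t,True);ua=(250+M['m10']/M['m00'],90+M['m01']/M['m00']);print(ua,M['m00'])
print('pin+',onz(m,ua,.095),tri([(m,ua),(m2,(254.2,145.8))]));print('pin-',onz(m,(261,308),.095),tri([(m,(261,308)),(m2,(257.5,258.3))]))
print('cup',onz(m,(261,193.5),.05),tri([(m,(261,193.5)),(m2,(256.4,194))]))
print('bolts',onz(m,(213.5,80.5),.021),onz(m,(308,80),.021))
print('badge',onz(m,(260,257),.1386+.0106))
o=np.zeros((600,800,3),np.uint8);o[:,:300]=cv2.resize(im[80:380:2][:0] if 0 else im[80:120,251:271],(300,600));o[:,300:]=cv2.resize(im[150:320,195:330],(500,600),interpolation=cv2.INTER_CUBIC);cv2.imwrite('pics/4.png',o)
```

```text
(261.14, 101.3) 50.0
pin+ [0.593694   0.11843408 0.095     ] (array([0.59405423, 0.11831419, 0.09032195]), [np.float64(0.0003276774920021197), np.float64(0.00032767749200210037)])
pin- [ 0.59791382 -0.03766514  0.095     ] (array([ 0.59808364, -0.03833336,  0.09418214]), [np.float64(0.0001474543736138598), np.float64(0.00014745437361381766)])
cup [0.59600126 0.04295815 0.05      ] (array([0.5963436 , 0.03755404, 0.03631132]), [np.float64(0.0007218251406914717), np.float64(0.0007218251406914419)])
bolts [0.55348473 0.13310335 0.021     ] [0.63341887 0.13547224 0.021     ]
badge [0.59483011 0.04148964 0.1492    ]
```

View pics/4.png

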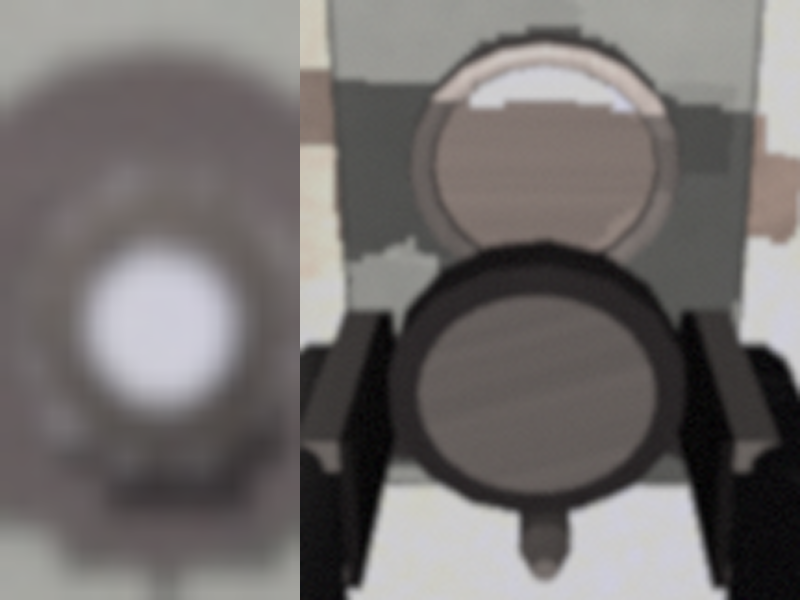

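Pin tips agree with 160 mm spacing; press centre is (0.596, 0.039) with yaw +0.024. The next move lowers the badge into the cup.

```bash
echo '[{"sy":0.0018, "sz":0.02}, {"sy":0.0018, "sz":0.05}, {"sy":0.0018, "sz":0.075}, {"sy":0.0018, "sz":0.084}, {"sy":0.0018, "sz":0.087}, {"sy":0.0018, "sz":0.089}, {"sy":0.0018, "sz":0.0905}, {"sy":0.0018, "sz":0.0905}]' > rows.txt && python3 jog.py rows.txt
python3 - <<'E'
from h import *
im,m=shot('wrist','w7.png')
plan([.5955,.040,.047],1.595)
E
```

```text
time_s: 7.2
ee_pos: [0.5982, 0.0388, 0.05]
orientation: [0.699, 0.716, 0.001, 0.001]
ft_force: [1.0, 0.0, -0.6]
grip_width: 0.0423
finger_force: 30.7
t 7.25 pos [0.5981 0.0387 0.0499] yaw 1.5948 q [-0.08  0.46  1.62  0.    1.06 -0.1 ]
row [ 0.0013 -0.0026  0.0029] [ 0.0021  0.0002 -0.0002]
```

```bash
echo '[{}, {}, {}]' > rows.txt && python3 jog.py rows.txt
python3 - <<'E'
from h import *
for i in range(3):
    im,m=shot('wrist','w7.png'); plan([.5955,.040,.047],1.595)
o=cv2.resize(im[90:330,180:340,::-1],(400,600),interpolation=cv2.INTER_CUBIC);cv2.imwrite('pics/5.png',o)
E
```

```text
time_s: 7.55
ee_pos: [0.5974, 0.0387, 0.049]
orientation: [0.699, 0.715, 0.0, 0.0]
ft_force: [0.2, -0.4, -0.8]
grip_width: 0.0423
finger_force: 30.7
t 7.6 pos [0.5973 0.0387 0.0489] yaw 1.5946 q [-0.08  0.46  1.62  0.    1.06 -0.1 ]
row [ 0.0014 -0.0018  0.0019] [ 0.0002 -0.     -0.0004]
t 7.65 pos [0.5973 0.0387 0.0489] yaw 1.5947 q [-0.08  0.46  1.62 -0.    1.06 -0.1 ]
row [ 0.0013 -0.0017  0.0019] [ 0.0001  0.     -0.0003]
t 7.7 pos [0.5973 0.0387 0.0488] yaw 1.5947 q [-0.08  0.46  1.62  0.    1.06 -0.1 ]
row [ 0.0013 -0.0017  0.0018] [-0.     -0.     -0.0003]
```

View pics/5.png

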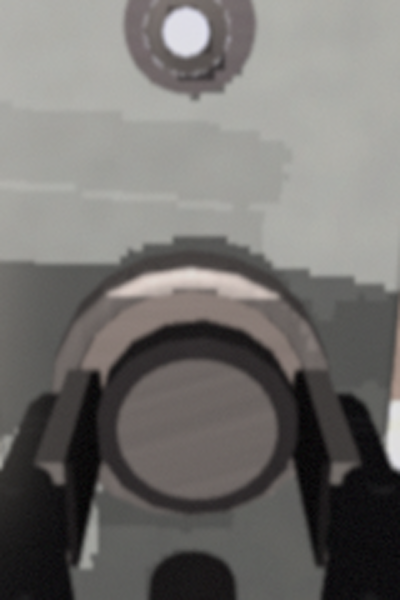

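Run:
```python
from h import *
m=robot.camera_model('wrist')
b=onz(m,(258.6,257.6),.0594);p=onz(m,(254.2,102.6),.095);top=onz(m,(180+192/2.5,90+240/2.5),.05)
print('badge',b,'pin+',p,'cup centre from pin',p[:2]-.08*np.array([-.024,1]))
for x,y in[(192,252),(192,268)]: print(onz(m,(180+x/2.5-.3,90+y/2.5-.3),.05))
```

```text
badge [0.59714533 0.03989054 0.0594    ] pin+ [0.5937542  0.11841375 0.095     ] cup centre from pin [0.5956742  0.03841375]
[0.59523349 0.07397601 0.05      ]
[0.5953116  0.07044854 0.05      ]
```

The badge is about 1.4 mm off the cup centre in x and y, so I'll correct, lower and release.

```bash
echo '[{"sx":-0.001, "sy":-0.0015}, {"sx":-0.001, "sy":-0.0015, "sz":0.0008}, {"sx":-0.001, "sy":-0.0015, "sz":0.0016}, {"sx":-0.001, "sy":-0.0015, "sz":0.002}, {"sx":-0.001, "sy":-0.0015, "sz":0.002}, {"sx":-0.001, "sy":-0.0015, "sz":0.002}]' > rows.txt && python3 jog.py rows.txt
echo '[{}, {}, {}]' > rows.txt && python3 jog.py rows.txt .056
echo '[{"sz":-0.005}, {"sz":-0.02}, {"sz":-0.06}, {"sz":-0.10}, {"sz":-0.10}, {"sz":-0.10}]' > rows.txt && python3 jog.py rows.txt
python3 - <<'E'
from h import *
im,m=shot('wrist','w8.png'); np.savez('pics/w8.npz',**{k:np.array(m[k]) for k in('K','world_to_cam')})
print(proj(m,[.596,.039,.05]),proj(m,[.596,.039,.057]))
o=cv2.resize(im[150:300,160:360,::-1],(800,600),interpolation=cv2.INTER_CUBIC);cv2.imwrite('pics/6.png',o)
plan([.465,-.25,.22],.21)
E
```

```text
time_s: 8.3
ee_pos: [0.5956, 0.0376, 0.048]
orientation: [0.699, 0.716, -0.0, -0.0]
ft_force: [-3.5, -1.9, 8.0]
grip_width: 0.0422
finger_force: 34.9
time_s: 8.6
ee_pos: [0.5957, 0.0377, 0.0465]
orientation: [0.699, 0.716, -0.0, -0.0]
ft_force: [-0.3, 1.0, -0.8]
grip_width: 0.0557
finger_force: 0.0
time_s: 9.2
ee_pos: [0.5974, 0.0376, 0.1498]
orientation: [0.699, 0.716, 0.002, 0.002]
ft_force: [0.2, -0.4, -0.4]
grip_width: 0.056
finger_force: 0.0
[256.38618104 191.11710525] [256.38170957 193.65638985]
t 9.25 pos [0.5959 0.0378 0.1477] yaw 1.5949 q [-0.08  0.33  1.57  0.    1.24 -0.11]
row [-0.2845 -0.1377 -0.0724] [ 1.0000e-03 -7.0000e-04  1.3849e+00]
```

View pics/6.png

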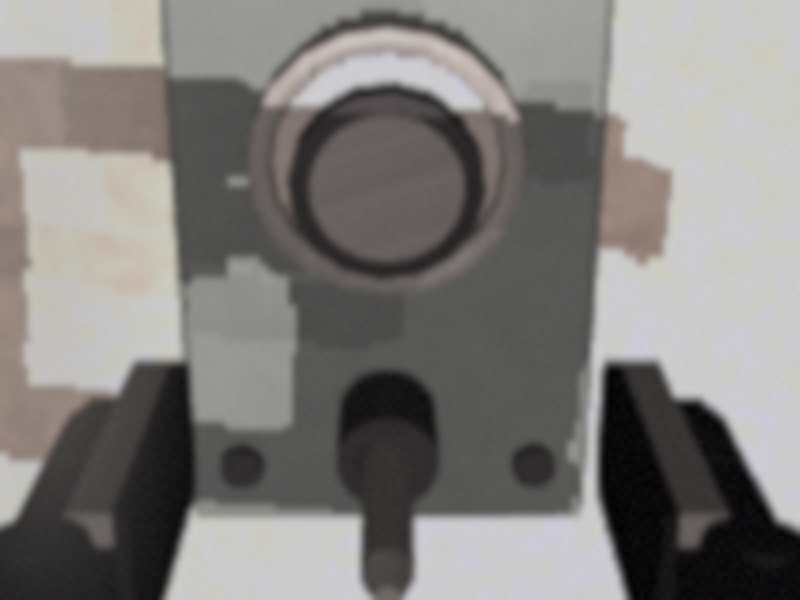

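Run:
```python
from h import *
m=dict(np.load('pics/w8.npz'));f=lambda x,y:(160+(x+.5)/4-.5,150+(y+.5)/4-.5)
print('badge',onz(m,f(387,188),.057)); 
for n,p in dict(l=(248,165),r=(523,165),t=(386,28),b=(386,292)).items(): print(n,onz(m,f(*p),.05))
print('bottom of badge',onz(m,f(387,277),.049),'face edge', onz(m,f(387,262),.057),onz(m,f(387,112),.057),onz(m,f(387,88),.057))
print('pin-',onz(m,f(388,596),.095),'bolts',onz(m,f(242,466),.021),onz(m,f(533,464),.021))
```

```text
badge [0.59605485 0.03626162 0.057     ]
l [0.56499527 0.03853288 0.05      ]
r [0.62635549 0.03990823 0.05      ]
t [0.59508468 0.0701701  0.05      ]
b [0.59644068 0.00819827 0.05      ]
bottom of badge [0.5965978  0.01154937 0.049     ] face edge [0.59644297 0.01874943 0.057     ] [0.59567371 0.05345891 0.057     ] [0.59555685 0.05873208 0.057     ]
pin- [ 0.59798473 -0.04039957  0.095     ] bolts [ 0.55835505 -0.05821586  0.021     ] [ 0.63817402 -0.05595683  0.021     ]
```

The badge is about 3 mm off the cup centre, towards −y. I'll regrip it, shift it 3 mm and release again for margin.

```bash
echo '[{"sz":0.04}, {"sz":0.08}, {"sz":0.096}, {"sz":0.099}, {"sz":0.099}, {"sz":0.099}]' > rows.txt && python3 jog.py rows.txt
echo '[{}, {}, {}, {"sz":-0.0015}, {"sx":0.0032, "sz":-0.0015}, {"sx":0.0032}, {"sx":0.0032, "sz":0.0005}, {"sx":0.0032, "sz":0.0005}]' > rows.txt && python3 jog.py rows.txt .03 30
echo '[{}, {}, {}]' > rows.txt && python3 jog.py rows.txt .056
echo '[{"sz":-0.005}, {"sz":-0.02}, {"sz":-0.06}, {"sz":-0.10}, {"sz":-0.10}, {"sz":-0.10}]' > rows.txt && python3 jog.py rows.txt
python3 - <<'E'
from h import *
im,m=shot('wrist','w9.png'); np.savez('pics/w9.npz',**{k:np.array(m[k]) for k in('K','world_to_cam')})
g=cv2.cvtColor(im,cv2.COLOR_RGB2GRAY)
u,v=proj(m,[.596,.039,.057]).astype(int);c=g[v-40:v+45,u-45:u+45]
cs,_=cv2.findContours((c<62).astype(np.uint8),cv2.RETR_EXTERNAL,cv2.CHAIN_APPROX_NONE)
for k in sorted(cs,key=cv2.contourArea)[-2:]:
    e=cv2.fitEllipse(k); print(e, onz(m,(e[0][0]+u-45,e[0][1]+v-40),.053))
cv2.imwrite('pics/7.png',cv2.resize(im[150:300,160:360,::-1],(400,300)))
s=robot.read_state();plan([.465,-.25,.22],.21)
E
```

```text
time_s: 9.85
ee_pos: [0.5973, 0.0376, 0.0494]
orientation: [0.699, 0.716, 0.001, 0.001]
ft_force: [-0.4, 0.1, 0.7]
grip_width: 0.0564
finger_force: 0.0
time_s: 10.65
ee_pos: [0.5963, 0.0408, 0.0486]
orientation: [0.699, 0.716, 0.0, 0.001]
ft_force: [-2.4, -0.9, 8.4]
grip_width: 0.041
finger_force: 31.5
time_s: 10.95
ee_pos: [0.5951, 0.0412, 0.0466]
orientation: [0.699, 0.716, -0.0, -0.001]
ft_force: [-0.5, 1.0, -0.6]
grip_width: 0.0559
finger_force: 0.0
time_s: 11.55
ee_pos: [0.5973, 0.0408, 0.1503]
orientation: [0.699, 0.716, 0.002, 0.002]
ft_force: [-0.3, -0.4, -0.5]
grip_width: 0.0559
finger_force: 0.0
((45.916690826416016, 37.567684173583984), (45.418697357177734, 46.232337951660156), 89.5703353881836) [0.59639096 0.0407759  0.053     ]
t 11.6 pos [0.5958 0.041  0.1482] yaw 1.5948 q [-0.08  0.33  1.57  0.    1.24 -0.1 ]
row [-0.2877 -0.1377 -0.0719] [ 1.0000e-03 -8.0000e-04  1.3848e+00]
```

View pics/7.png

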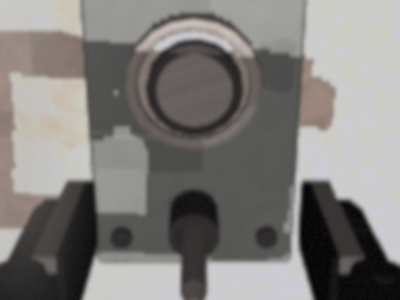

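The badge is now centred in the cup: ellipse centre (0.5964, 0.0408) against cup (0.596, 0.039). I've already gone over the 10-picture viewing limit, so from here I'll work from numbers only.

Run:
```python
from h import *
ms,md=robot.camera_model('scene'),robot.camera_model('side')
print('vase foot',onz(ms,(186,296),0),onz(md,(262,175),0), 'flowers',tri([(ms,(181,258)),(md,(264,124))])[0])
plan([.498,-.285,.23],.21)
```

```text
vase foot [ 0.7341738  -0.31779014  0.        ] [ 0.72274988 -0.29751504  0.        ] flowers [ 0.72167701 -0.30016088  0.16997836]
t 11.6 pos [0.5958 0.041  0.1482] yaw 1.5948 q [-0.08  0.33  1.57  0.    1.24 -0.1 ]
row [-0.3235 -0.1055 -0.0819] [ 1.0000e-03 -8.0000e-04  1.3848e+00]
```

```bash
echo '[{"sx":-0.3235, "sy":-0.1055, "sz":-0.082, "az":1.385}, {"sx":-0.3235, "sy":-0.1055, "sz":-0.082, "az":1.385}, {"sx":-0.3235, "sy":-0.1055, "sz":-0.082, "az":1.385}, {"sx":-0.3235, "sy":-0.1055, "sz":-0.082, "az":1.385}, {"sx":-0.3235, "sy":-0.1055, "sz":-0.082, "az":1.385}, {"sx":-0.3235, "sy":-0.1055, "sz":-0.082, "az":1.385}, {"sx":-0.3235, "sy":-0.1055, "sz":-0.082, "az":1.385}, {"sx":-0.3235, "sy":-0.1055, "sz":-0.082, "az":1.385}, {"sx":-0.3235, "sy":-0.1055, "sz":-0.082, "az":1.385}, {"sx":-0.3235, "sy":-0.1055, "sz":-0.082, "az":1.385}, {"sx":-0.3235, "sy":-0.1055, "sz":-0.082, "az":1.385}, {"sx":-0.3235, "sy":-0.1055, "sz":-0.082, "az":1.385}]' > rows.txt && python3 jog.py rows.txt .07
python3 - <<'E'
from h import *
im,m=shot('wrist','w10.png'); np.savez('pics/w10.npz',**{k:np.array(m[k]) for k in('K','world_to_cam')})
plan([.4643,-.2925,.03],.21)
g=cv2.cvtColor(im,cv2.COLOR_RGB2GRAY)
pts=[proj(m,p) for p in([.3855,-.3093,.012],[.5431,-.2757,.012],[.4643,-.2925,.05])];print(np.round(pts,1))
cs,_=cv2.findContours((g<45).astype(np.uint8),cv2.RETR_EXTERNAL,cv2.CHAIN_APPROX_NONE)
for c in cs:
    if cv2.contourArea(c)>100: print(cv2.contourArea(c),cv2.minAreaRect(c),cv2.boundingRect(c))
for p in pts[:2]:
    x,y=p.astype(int); print(g[y-20:y+21:2,x-20:x+21:2])
E
```

```text
time_s: 12.8
ee_pos: [0.4973, -0.2845, 0.2278]
orientation: [0.994, 0.105, -0.001, -0.001]
ft_force: [-0.3, 0.7, -0.5]
grip_width: 0.0698
finger_force: 0.0
t 12.85 pos [ 0.4975 -0.2845  0.2282] yaw 0.2107 q [-0.67  0.21  1.55 -0.    1.39  0.69]
row [-0.0339  0.0012  0.1982] [-0.0017  0.0014  0.0007]
[[258.7 243.6]
 [258.9 126.9]
 [258.8 199.1]]
28696.0 ((255.5, 314.0), (138.0, 511.0), 90.0) (0, 245, 512, 139)
484.0 ((484.0259704589844, 272.59844970703125), (10.301164627075195, 56.68859100341797), 3.6913859844207764) (478, 244, 13, 58)
981.0 ((259.0, 193.0), (58.0, 18.0), 90.0) (250, 164, 19, 59)
307.5 ((60.90471649169922, 30.191513061523438), (18.938631057739258, 25.67140007019043), 2.4895529747009277) (51, 17, 20, 27)
121.0 ((23.40399932861328, 19.027999877929688), (17.083560943603516, 11.180341720581055), 10.30484676361084) (14, 12, 18, 14)
419.5 ((96.5, 44.0), (88.0, 5.0), 90.0) (94, 0, 6, 89)
[[118 118 137 176 179 160  90  69  66  67  68  67  67  69  83 155 156 105
  103 101 108]
 [119 121 122 150 171 176 168 158 157 156 157 157 158 156 145 131 115 103
  102 106 116]
 [117 121 11
[... 2849 characters left out ...]
9 180 179 179 180 178 171 138 124 124 132 147 144 129 127 127
  125 124 125]
 [178 179 177 179 180 178 180 179 179 176 166 159 163 151 129 127 127 126
  125 122 126]
 [178 180 180 179 180 179 179 178 178 179 179 177 145 129 127 126 128 127
  125 124 125]
 [179 178 179 180 180 180 180 179 179 179 174 148 128 126 127 126 128 128
  124 122 124]
 [179 179 180 179 178 179 180 180 180 178 162 128 125 126 127 126 127 128
  124 123 126]
 [180 180 179 179 180 180 179 178 170 148 131 127 127 126 127 124 128 127
  124 122 123]
 [179 179 179 180 179 180 179 171 134 126 126 125 127 125 126 126 125 126
  124 122 124]
 [179 180 180 179 179 180 166 137 112 123 126 126 125 128 126 124 127 127
  124 122 123]]
```

Holes and grip sit within 2 px of the predictions from the first view, so I'll descend and grasp the bar.

```bash
echo '[{"sx":-0.034, "sy":0.001, "sz":0.035}, {"sx":-0.034, "sy":0.001, "sz":0.08}, {"sx":-0.034, "sy":0.001, "sz":0.125}, {"sx":-0.034, "sy":0.001, "sz":0.165}, {"sx":-0.034, "sy":0.001, "sz":0.19}, {"sx":-0.034, "sy":0.001, "sz":0.203}, {"sx":-0.034, "sy":0.001, "sz":0.209}, {"sx":-0.034, "sy":0.001, "sz":0.209}]' > rows.txt && python3 jog.py rows.txt .05
echo '[{}, {}, {}, {}, {}]' > rows.txt && python3 jog.py rows.txt .015 70
echo '[{"sz":-0.004}, {"sz":-0.012}, {"sz":-0.03}, {"sz":-0.06}, {"sz":-0.10}, {"sz":-0.10}, {"sz":-0.10}, {"sz":-0.10}]' > rows.txt && python3 jog.py rows.txt
python3 - <<'E'
from h import *
im,m=shot('wrist','w11.png'); np.savez('pics/w11.npz',**{k:np.array(m[k]) for k in('K','world_to_cam')})
s=robot.read_state();M=Rn.from_quat(s['orientation']).as_matrix();plan([.596,.039,.16],1.595)
g=cv2.cvtColor(im,cv2.COLOR_RGB2GRAY)
t=np.array(s['ee_pos']);pz=t[2]-.018+.012
# predicted hole+ and plate corners
for dx,dy in((.08,0),(-.08,0),(.1,.045),(.1,-.045)):
    p=t+M[:,0]*dx+M[:,1]*dy;p[2]=pz;print(np.round(proj(m,p),1))
x,y=proj(m,t+M[:,0]*.08+[0,0,pz-t[2]]).astype(int)
print(x,y);print(g[y-24:y+25:2,x-24:x+25:2])
E
```

```text
time_s: 13.65
ee_pos: [0.4653, -0.2932, 0.0204]
orientation: [0.994, 0.105, 0.0, 0.0]
ft_force: [0.4, 0.0, 0.3]
grip_width: 0.0501
finger_force: 0.0
time_s: 14.15
ee_pos: [0.4662, -0.2939, 0.0222]
orientation: [0.995, 0.105, 0.001, 0.001]
ft_force: [-0.7, 1.7, 6.6]
grip_width: 0.0232
finger_force: 70.9
time_s: 14.95
ee_pos: [0.4634, -0.2919, 0.1184]
orientation: [0.995, 0.105, -0.001, -0.002]
ft_force: [-0.1, 1.0, -5.4]
grip_width: 0.0229
finger_force: 69.5
t 15.0 pos [ 0.4633 -0.2917  0.1179] yaw 0.2097 q [-0.72  0.27  1.71 -0.    1.16  0.64]
row [ 0.1986 -0.2959 -0.0415] [-5.5000e-03 -2.0000e-04 -1.3853e+00]
[256.4 101.4]
[256.8 350.1]
[351.6  56.9]
[161.1  56.9]
256 101
[[208 208 207 208 209 208 209 208 209 209 209 209 208 208 208 209 208 209
  209 209 208 209 209 208 209]
 [208 209 208 207 207 208 209 208 208 209 209 208 208 208 208 209 209 209
  208 209 209 209 208 208 208]
 [209 209 209 209 207 208 209 209 209 209 209 208 208 209 209 209 210 209
  210 209 209 208 209 207 210]
 [208 208 209 209 209 209 208 209 209 209 209 209 208 209 208 208 209 208
  208 209 209 209 208 208 209
[... 1507 characters left out ...]
39 117 133 132 133 133 133 131 125 115
  102 126 171 204 210 209 210]
 [208 209 209 209 210 209 209 206 174 125 105 119 130 133 133 124 107  98
  111 171 201 209 209 210 209]
 [209 209 209 210 209 209 210 210 203 174 146 129 116 110 112 108 120 144
  162 200 208 210 209 208 208]
 [210 210 210 209 209 209 208 209 210 205 197 183 169 159 154 165 176 195
  204 208 210 210 209 210 210]
 [209 210 209 209 210 209 208 209 209 209 209 207 200 201 200 203 207 209
  210 209 210 208 209 209 210]
 [208 209 210 209 210 210 210 211 209 209 210 209 210 209 210 209 209 210
  209 210 209 209 209 211 208]
 [210 209 210 209 210 209 210 209 209 210 209 209 209 208 209 210 209 209
  210 209 209 210 210 210 210]]
```

Run:
```python
from h import *
L=lambda n:dict(np.load(f'pics/{n}.npz'));m=L('w11');g=cv2.cvtColor(cv2.imread('pics/w11.png'),cv2.COLOR_BGR2GRAY)
c=(g[77:130,232:290]<190).astype(np.uint8)
k=max(cv2.findContours(c,cv2.RETR_EXTERNAL,cv2.CHAIN_APPROX_NONE)[0],key=cv2.contourArea);e=cv2.fitEllipse(k);u=(e[0][0]+232,e[0][1]+77);print(u,e[1])
t=np.array([.4633,-.2917,.1179]);yaw=.2097
A=np.array([[np.cos(yaw),np.sin(yaw)],[np.sin(yaw),-np.cos(yaw)]])
for z in(-.0105,-.0085,-.006): 
    P=onz(m,u,t[2]+z);print(z,'hole in tool',A@(P-t)[:2])
# edges of plate at end: rows/cols
ed=cv2.Canny(g,40,120)
ls=cv2.HoughLinesP(ed[30:240,120:400],1,np.pi/360,40,minLineLength=40,maxLineGap=8)
for l in ls[:,0]: print(l+[120,30,120,30])
```

```text
(259.2473888397217, 103.06696891784668) (31.940752029418945, 33.902183532714844)
-0.0105 hole in tool [0.07906305 0.00137047]
-0.0085 hole in tool [0.07910888 0.00137154]
-0.006 hole in tool [0.07916616 0.00137289]
[249 164 321 115]
[232 175 292 136]
```

Relative to the pins seen by the same camera, the TCP goes to (0.594, 0.039) at yaw 1.596. I'll carry the plate over at a safe height.

```bash
echo '[{"sx":0.008, "sy":-0.012, "sz":-0.02, "az":-0.055}, {"sx":0.024, "sy":-0.036, "sz":-0.042, "az":-0.166}, {"sx":0.043, "sy":-0.065, "sz":-0.042, "az":-0.305}, {"sx":0.065, "sy":-0.098, "sz":-0.042, "az":-0.44}, {"sx":0.087, "sy":-0.131, "sz":-0.042, "az":-0.58}, {"sx":0.11, "sy":-0.166, "sz":-0.042, "az":-0.72}, {"sx":0.133, "sy":-0.2, "sz":-0.042, "az":-0.86}, {"sx":0.153, "sy":-0.23, "sz":-0.042, "az":-1.0}, {"sx":0.171, "sy":-0.258, "sz":-0.042, "az":-1.14}, {"sx":0.185, "sy":-0.279, "sz":-0.042, "az":-1.26}, {"sx":0.194, "sy":-0.292, "sz":-0.042, "az":-1.35}, {"sx":0.197, "sy":-0.2966, "sz":-0.042, "az":-1.386}, {"sx":0.197, "sy":-0.2966, "sz":-0.042, "az":-1.386}, {"sx":0.197, "sy":-0.2966, "sz":-0.042, "az":-1.386}, {"sx":0.197, "sy":-0.2966, "sz":-0.042, "az":-1.386}]' > rows.txt && python3 jog.py rows.txt
python3 - <<'E'
from h import *
im,m=shot('wrist','w12.png'); np.savez('pics/w12.npz',**{k:np.array(m[k]) for k in('K','world_to_cam')})
plan([.5942,.0393,.16],1.596)
g=cv2.cvtColor(im,cv2.COLOR_RGB2GRAY)
t=robot.read_state()
M=cv2.resize(g[80:128,236:284],(24,24),interpolation=cv2.INTER_AREA);print(M)
print('pin tips',proj(m,[.5937,.1184,.095]))
E
```

```text
time_s: 16.5
ee_pos: [0.5953, 0.037, 0.1618]
orientation: [0.699, 0.715, -0.001, -0.0]
ft_force: [0.3, -0.5, -4.2]
grip_width: 0.0228
finger_force: 69.6
t 16.55 pos [0.5955 0.037  0.162 ] yaw 1.5938 q [-0.08  0.32  1.56 -0.    1.27 -0.11]
row [ 0.0023 -0.0012  0.002 ] [-0.0006  0.0002 -0.0022]
[[207 206 207 207 207 207 207 207 207 207 207 207 207 207 207 207 207 207
  207 207 206 207 207 207]
 [207 207 207 207 207 207 207 207 207 207 207 207 207 207 207 207 207 207
  207 207 207 207 207 207]
 [207 207 207 207 206 207 207 207 207 206 204 204 204 204 206 207 207 207
  207 207 207 207 207 207]
 [207 207 208 208 207 207 207 204 193 182 174 168 170 170 180 195 205 207
  207 207 207 207 207 207]
 [207 207 207 207 207 207 200 178 142 124 115 104 106 105 113 144 183 204
  208 207 208 207 207 207]
 [207 207 207 207 207 200 171 132  92  79  72  72  71  67  70  93 141 176
  203 208 208 207 207 207]
 [207 207 207 207 204 177 128  74  66  72  85 101  97  73  62  60  81 126
  186 206 207 207 207 207]
 [206 207 207 207 188 133  80  56  70  81 112 120 119  99  66  59  51  92
  159 200 208 207 207 20
[... 956 characters left out ...]
6 145 126 144 140 126 128 159
  199 208 208 207 207 207]
 [208 207 207 207 208 206 194 171 136 113 125 135 128 125 127 139 176 197
  207 207 208 207 207 208]
 [207 208 207 208 207 208 206 201 186 170 157 148 150 158 171 183 202 207
  208 208 208 208 207 207]
 [208 207 207 208 208 208 208 207 205 201 197 194 195 199 203 206 207 207
  207 207 208 207 208 207]
 [208 208 208 208 208 207 207 208 208 207 207 207 207 208 207 208 208 208
  208 207 208 208 208 208]
 [208 207 208 208 208 207 208 208 207 208 208 208 208 208 208 208 207 208
  208 207 207 208 208 208]
 [208 208 208 207 208 208 208 207 208 208 208 208 208 208 208 208 208 208
  208 208 207 207 208 208]]
pin tips [259.06575983  96.60937643]
```

The pin tip shows through the hole in the pixel numbers: tip about (259.9,97), hole centre about (259.2,103.2), close to the camera's nadir, so height errors hardly matter.

Run:
```python
from h import *
m=dict(np.load('pics/w12.npz'));g=cv2.cvtColor(cv2.imread('pics/w12.png'),cv2.COLOR_BGR2GRAY)
c=(g[80:128,236:284]<190).astype(np.uint8);k=max(cv2.findContours(c,0,cv2.CHAIN_APPROX_NONE)[0],key=cv2.contourArea);e=cv2.fitEllipse(k)
h=np.array(e[0])+[236,80]
s=(g[88:103,250:270]>86).astype(np.uint8);n,lab,st,ce=cv2.connectedComponentsWithStats(s);i=lab[8,9];t=ce[i]+[250,88]
print(h,e[1],t,st[i]);yaw=1.5938
A=np.array([[np.cos(yaw),np.sin(yaw)],[np.sin(yaw),-np.cos(yaw)]])
for z in(.154,.150):print('pin-hole, tool axes',A@(onz(m,t,.095)-onz(m,h,z))[:2],onz(m,t,.095))
```

```text
[259.27534103 102.78814697] (32.257686614990234, 33.9434700012207) [259.01265823  97.15189873] [ 5  4  9 11 79]
pin-hole, tool axes [ 2.49301334e-03 -2.65358840e-05] [0.59367173 0.11804259 0.095     ]
pin-hole, tool axes [ 2.57686231e-03 -3.74089110e-05] [0.59367173 0.11804259 0.095     ]
```

```bash
echo '[{"sx":0.0025, "sz":0.01, "az":-0.002}, {"sx":0.0025, "sz":0.025, "az":-0.002}, {"sx":0.0025, "sz":0.038, "az":-0.002}, {"sx":0.0025, "sz":0.043, "az":-0.002}, {"sx":0.0025, "sz":0.043, "az":-0.002}, {"sx":0.0025, "sz":0.043, "az":-0.002}, {"sx":0.0025, "sz":0.043, "az":-0.002}, {"sx":0.0025, "sz":0.043, "az":-0.002}]' > rows.txt && python3 jog.py rows.txt
python3 - <<'E'
from h import *
im,m=shot('wrist','w13.png'); np.savez('pics/w13.npz',**{k:np.array(m[k]) for k in('K','world_to_cam')})
plan([.5942,.0393,.09],1.596)
g=cv2.cvtColor(im,cv2.COLOR_RGB2GRAY)
print(cv2.resize(g[80:128,236:284],(24,24),interpolation=cv2.INTER_AREA))
E
```

```text
time_s: 17.35
ee_pos: [0.5965, 0.0405, 0.1202]
orientation: [0.697, 0.717, 0.001, 0.001]
ft_force: [0.2, 0.2, -5.9]
grip_width: 0.0232
finger_force: 69.6
t 17.4 pos [0.5963 0.0405 0.12  ] yaw 1.5978 q [-0.08  0.36  1.59 -0.    1.19 -0.1 ]
row [-0.0012 -0.0022  0.03  ] [0.0014 0.0001 0.0018]
[[206 205 205 205 205 205 205 205 205 206 205 205 205 205 204 205 205 205
  205 205 205 205 205 205]
 [206 206 205 205 206 205 206 205 205 205 205 205 206 205 206 205 205 206
  205 205 206 205 205 205]
 [205 205 205 205 205 205 205 205 205 205 202 202 202 203 205 205 206 205
  206 205 205 206 206 206]
 [205 205 205 205 206 205 205 202 194 184 173 167 168 176 188 196 203 205
  205 205 206 206 206 205]
 [205 206 205 205 206 205 197 176 151 132 110  97 101 118 138 155 180 202
  206 205 206 205 205 205]
 [206 206 205 205 206 196 165 131  90  69  55  49  49  54  66  94 143 181
  202 206 206 205 205 206]
 [205 205 205 205 203 172 111  75  60  71  70  67  62  56  46  50  89 139
  183 204 206 205 205 205]
 [205 205 205 206 191 140  72  78  90  94  96  94  85  84  79  52  50  93
  156 198 206 205 206 206]

[... 916 characters left out ...]
06 205 205 205 193 160 109  82  64  59  58  63  49  63  84 123 169
  199 206 206 205 206 206]
 [206 206 205 202 206 204 192 169 135 103  84  80  80  82 109 146 176 196
  205 206 205 206 206 206]
 [206 206 206 205 206 206 205 198 187 170 155 144 148 152 165 188 201 205
  206 206 206 206 206 206]
 [207 205 206 206 206 206 206 206 203 200 195 193 194 198 201 204 206 206
  205 206 206 206 206 206]
 [206 206 206 206 206 206 206 206 206 206 206 205 205 206 205 206 206 205
  206 206 206 206 206 206]
 [206 206 206 206 206 206 206 206 207 206 206 206 206 206 206 206 206 206
  207 206 206 206 206 206]
 [205 207 206 206 206 206 206 206 206 206 206 206 206 206 206 206 206 206
  206 206 206 206 206 206]]
```

The tip sits within 1 mm of the hole centre. I'll correct dy by −0.8 mm and descend slowly, watching the force.

```bash
echo '[{"sy":-0.0008, "sz":0.003}, {"sy":-0.0008, "sz":0.006}, {"sy":-0.0008, "sz":0.009}, {"sy":-0.0008, "sz":0.012}, {"sy":-0.0008, "sz":0.015}, {"sy":-0.0008, "sz":0.015}]' > rows.txt && python3 jog.py rows.txt
echo '[{"sz":0.004}, {"sz":0.008}, {"sz":0.012}, {"sz":0.016}, {"sz":0.018}, {"sz":0.018}]' > rows.txt && python3 jog.py rows.txt
```

```text
time_s: 18.0
ee_pos: [0.5946, 0.0405, 0.1035]
orientation: [0.697, 0.717, -0.0, -0.0]
ft_force: [-0.5, -0.3, -4.7]
grip_width: 0.0229
finger_force: 69.6
time_s: 18.6
ee_pos: [0.5947, 0.0405, 0.0857]
orientation: [0.697, 0.717, -0.0, -0.0]
ft_force: [-0.1, -0.3, -3.6]
grip_width: 0.0228
finger_force: 69.6
```

```bash
echo '[{"sz":0.002}, {"sz":0.004}, {"sz":0.005}, {"sz":0.005}]' > rows.txt && python3 jog.py rows.txt
echo '[{"sz":0.001}, {"sz":0.0015}, {"sz":0.0015}]' > rows.txt && python3 jog.py rows.txt
echo '[{"sz":0.001}, {"sz":0.001}]' > rows.txt && python3 jog.py rows.txt
```

```text
time_s: 19.0
ee_pos: [0.5948, 0.0405, 0.081]
orientation: [0.697, 0.717, -0.0, -0.0]
ft_force: [-0.5, -0.7, -5.1]
grip_width: 0.0228
finger_force: 69.6
time_s: 19.3
ee_pos: [0.5949, 0.0406, 0.0797]
orientation: [0.697, 0.717, -0.0, -0.0]
ft_force: [-1.0, 0.1, -4.3]
grip_width: 0.0226
finger_force: 69.6
time_s: 19.5
ee_pos: [0.5949, 0.0405, 0.0786]
orientation: [0.698, 0.717, -0.0, -0.0]
ft_force: [-0.4, -0.6, -4.7]
grip_width: 0.023
finger_force: 69.6
```

```bash
echo '[{"sz":0.001}, {"sz":0.001}]' > rows.txt && python3 jog.py rows.txt
echo '[{"sz":0.001}, {"sz":0.001}]' > rows.txt && python3 jog.py rows.txt
```

```text
time_s: 19.7
ee_pos: [0.5949, 0.0406, 0.0776]
orientation: [0.697, 0.717, -0.0, -0.0]
ft_force: [0.4, -0.1, -3.8]
grip_width: 0.023
finger_force: 69.6
time_s: 19.9
ee_pos: [0.5949, 0.0405, 0.0766]
orientation: [0.697, 0.717, -0.0, -0.0]
ft_force: [0.6, 0.4, -4.7]
grip_width: 0.0228
finger_force: 69.6
```

```bash
echo '[{"sz":0.0007}, {"sz":0.0007}]' > rows.txt && python3 jog.py rows.txt
echo '[{"sz":0.0007}, {"sz":0.0007}]' > rows.txt && python3 jog.py rows.txt
```

```text
time_s: 20.1
ee_pos: [0.5949, 0.0405, 0.076]
orientation: [0.698, 0.717, -0.0, -0.0]
ft_force: [0.1, -0.2, -3.9]
grip_width: 0.0226
finger_force: 69.6
time_s: 20.3
ee_pos: [0.5949, 0.0405, 0.0753]
orientation: [0.698, 0.717, -0.0, -0.0]
ft_force: [-0.3, 0.6, -5.0]
grip_width: 0.0228
finger_force: 69.6
```

```bash
echo '[{"sz":0.0007}, {"sz":0.0007}]' > rows.txt && python3 jog.py rows.txt
echo '[{"sz":0.0007}, {"sz":0.0007}]' > rows.txt && python3 jog.py rows.txt
echo '[{"sz":0.0007}, {"sz":0.0007}]' > rows.txt && python3 jog.py rows.txt | sed -n '2p;4p'
```

```text
time_s: 20.5
ee_pos: [0.5951, 0.0405, 0.075]
orientation: [0.697, 0.717, 0.0, 0.0]
ft_force: [-0.3, 0.2, -1.3]
grip_width: 0.023
finger_force: 70.0
time_s: 20.7
ee_pos: [0.5951, 0.0405, 0.0749]
orientation: [0.697, 0.717, -0.0, 0.0]
ft_force: [-2.7, -0.2, 4.6]
grip_width: 0.0229
finger_force: 70.7
ee_pos: [0.5951, 0.0405, 0.0738]
ft_force: [-3.7, -0.3, 4.5]
```

Contact shows at TCP z≈0.075 (force changed sign). I'll back off slightly, release and rise.

```bash
echo '[{"sz":-0.0007}, {"sz":-0.0007}]' > rows.txt && python3 jog.py rows.txt
echo '[{}, {}, {}]' > rows.txt && python3 jog.py rows.txt .05
echo '[{"sz":-0.005}, {"sz":-0.02}, {"sz":-0.05}, {"sz":-0.07}, {"sz":-0.07}, {"sz":-0.07}]' > rows.txt && python3 jog.py rows.txt
python3 - <<'E'
from h import *
im,m=shot('wrist','w14.png'); np.savez('pics/w14.npz',**{k:np.array(m[k]) for k in('K','world_to_cam')})
i2,ms=shot('side','s14.png')
plan([.595,.0395,.12],1.596)
g=cv2.cvtColor(im,cv2.COLOR_RGB2GRAY)
p=proj(m,[.594,.119,.069]).astype(int);print(p,proj(m,[.598,-.041,.069]))
print(cv2.resize(g[p[1]-28:p[1]+28,p[0]-28:p[0]+28],(14,14),interpolation=cv2.INTER_AREA))
# grip top in side view
for a in([.596,.039,.107],[.595,.074,.107],[.597,.004,.107]): print(proj(ms,a).round(1))
k=cv2.findContours((cv2.cvtColor(i2,cv2.COLOR_RGB2GRAY)<50).astype(np.uint8),0,1)[0]
for c in k:
    if cv2.contourArea(c)>60: print(cv2.contourArea(c),cv2.boundingRect(c))
E
```

```text
time_s: 21.1
ee_pos: [0.5951, 0.0405, 0.0738]
orientation: [0.698, 0.717, 0.0, 0.0]
ft_force: [-1.8, -0.5, 1.5]
grip_width: 0.023
finger_force: 70.4
time_s: 21.4
ee_pos: [0.5956, 0.0405, 0.0741]
orientation: [0.698, 0.717, 0.0, 0.0]
ft_force: [0.2, 0.2, -0.3]
grip_width: 0.05
finger_force: 0.0
time_s: 22.0
ee_pos: [0.5956, 0.0405, 0.1452]
orientation: [0.697, 0.717, 0.001, 0.001]
ft_force: [-0.6, 0.0, -0.8]
grip_width: 0.0499
finger_force: 0.0
t 22.1 pos [0.5941 0.0406 0.143 ] yaw 1.5978 q [-0.08  0.33  1.57  0.    1.24 -0.1 ]
row [-0.0011  0.0009  0.023 ] [-0.002  -0.0002  0.0018]
[259 100] [258.49666832 285.99445316]
[[192 192 191 192 192 192 192 190 190 190 189 189 189 189]
 [198 198 198 198 198 198 198 198 198 198 198 198 198 198]
 [198 198 198 198 198 198 198 198 198 198 198 198 198 198]
 [198 198 198 198 198 198 198 198 198 198 198 198 198 198]
 [198 198 199 198 198 188 154 154 188 198 198 198 198 198]
 [198 198 198 199 183 105  94  93 112 185 198 198 198 198]
 [199 198 198 198 143  97 128 134  92 152 199 198 198 199]
 [198 198 198 198 131 104 190 196 112 146 198 198 199 199]
 [198 199 199 199 160  97 161 168  92 161 199 199 199 198]
 [199 199 199 198 193 139  94  92 123 188 199 199 199 199]
 [199 199 199 199 199 196 175 174 188 199 199 199 199 199]
 [199 199 199 199 199 199 199 199 199 199 199 199 199 199]
 [199 199 199 199 199 199 199 199 199 198 199 199 199 199]
 [199 199 199 199 199 199 199 199 199 198 199 199 199 199]]
[247. 199.]
[240.1 205.6]
[253.6 192.9]
1084.0 (488, 233, 24, 88)
289.5 (237, 197, 20, 25)
2083.0 (220, 111, 57, 75)
252.0 (232, 98, 34, 14)
5027.5 (314, 57, 86, 90)
1176.5 (219, 26, 49, 71)
1598.5 (309, 0, 94, 46)
```

The pin tip shows inside the hole and the plate has been let go and is at rest. I'll close the fingers and push on the grip's centre.

```bash
echo '[{"sx":-0.001, "sy":0.0005, "az":0.002}, {"sx":-0.001, "sy":0.0005, "az":0.002}, {"sx":-0.001, "sy":0.0005, "sz":0.01, "az":0.002}, {"sx":-0.001, "sy":0.0005, "sz":0.02, "az":0.002}, {"sx":-0.001, "sy":0.0005, "sz":0.03, "az":0.002}, {"sx":-0.001, "sy":0.0005, "sz":0.034, "az":0.002}, {"sx":-0.001, "sy":0.0005, "sz":0.034, "az":0.002}]' > rows.txt && python3 jog.py rows.txt 0 20
echo '[{"sz":0.001}, {"sz":0.002}, {"sz":0.003}, {"sz":0.004}, {"sz":0.004}]' > rows.txt && python3 jog.py rows.txt
```

```text
time_s: 22.8
ee_pos: [0.5945, 0.0396, 0.1084]
orientation: [0.698, 0.716, -0.001, -0.001]
ft_force: [-0.2, 0.2, -0.3]
grip_width: 0.0002
finger_force: 0.0
time_s: 23.3
ee_pos: [0.5955, 0.0395, 0.106]
orientation: [0.698, 0.716, 0.0, 0.0]
ft_force: [-0.4, 0.0, 0.3]
grip_width: -0.0002
finger_force: 0.0
```

```bash
echo '[{"sz":0.001}, {"sz":0.002}, {"sz":0.002}]' > rows.txt && python3 jog.py rows.txt
```

```text
time_s: 23.6
ee_pos: [0.5954, 0.0395, 0.1038]
orientation: [0.698, 0.716, -0.0, -0.0]
ft_force: [0.5, 0.6, -0.8]
grip_width: -0.0001
finger_force: 0.0
```

```bash
echo '[{"sz":0.001}, {"sz":0.002}, {"sz":0.002}]' > rows.txt && python3 jog.py rows.txt
echo '[{"sz":0.001}, {"sz":0.002}, {"sz":0.002}]' > rows.txt && python3 jog.py rows.txt
```

```text
time_s: 23.9
ee_pos: [0.5953, 0.0395, 0.1017]
orientation: [0.698, 0.716, -0.0, -0.0]
ft_force: [-0.8, -0.1, -0.7]
grip_width: -0.0003
finger_force: 0.0
time_s: 24.2
ee_pos: [0.5956, 0.0395, 0.1004]
orientation: [0.698, 0.716, 0.0, 0.0]
ft_force: [-2.9, 0.5, 4.1]
grip_width: -0.0002
finger_force: 2.2
```

Contact came lower than expected (0.101 against 0.107). I'll check the plate's actual height and level in saved images before pushing further.

Run:
```python
from h import *
m=dict(np.load('pics/w14.npz'));g=cv2.cvtColor(cv2.imread('pics/w14.png'),cv2.COLOR_BGR2GRAY).astype(int)
for v in(85,100,130,160): 
    r=np.abs(np.gradient(cv2.GaussianBlur(g.astype(np.float32),(1,5),0)[v])); l=150+r[150:225].argmax(); R=300+r[300:370].argmax()
    c=[proj(m,q) for q in([.551,.1,.069],[.641,.1,.069])]
    print(v,l,R,[ (z,round(np.linalg.norm(onz(m,(l,v),z)-onz(m,(R,v),z))*1e3,1)) for z in(.069,.066,.063)])
for x0,y0,n in((259,100,26),(258,286,26)):
    w=g[y0-n:y0+n,x0-n:x0+n]; c=(w<175).astype(np.uint8)
    for k in cv2.findContours(c,0,1)[0]:
        if cv2.contourArea(k)>80 : e=cv2.fitEllipse(k);print('hole',np.array(e[0])+[x0-n,y0-n],e[1])
s=cv2.cvtColor(cv2.imread('pics/s14.png'),cv2.COLOR_BGR2GRAY);md=robot.camera_model('side')
for z in(.107,.101): print('grip +y end top corners',[proj(md,[x,.074,z]).round(1).tolist() for x in(.584,.608)])
print(s[192:226:1,230:262:2])
```

```text
85 198 319 [(0.069, np.float64(86.6)), (0.066, np.float64(87.8)), (0.063, np.float64(89.0))]
100 199 318 [(0.069, np.float64(86.6)), (0.066, np.float64(87.7)), (0.063, np.float64(88.9))]
130 201 316 [(0.069, np.float64(86.4)), (0.066, np.float64(87.6)), (0.063, np.float64(88.8))]
160 203 316 [(0.069, np.float64(87.8)), (0.066, np.float64(89.0)), (0.063, np.float64(90.3))]
hole [258.52406693 101.17478943] (21.232763290405273, 23.688613891601562)
hole [257.53936577 280.80293655] (49.71796798706055, 59.20405960083008)
grip +y end top corners [[244.3, 206.8], [235.1, 204.2]]
grip +y end top corners [[244.3, 209.1], [235.1, 206.5]]
[[177 177 178 177 176 177 177 177 177 177 178 177 177 177 175 101]
 [178 177 177 177 177 177 176 177 178 176 174 176 177 178 173  91]
 [178 177 177 177 177 176 178 176 177 172 143 162 174 177 171  85]
 [178 177 177 177 177 176 177 177 176 150  89 115 141 170 169  82]
 [177 177 177 177 177 176 177 177 172 107  54  66  87 119 137  79]
 [178 176 177 177 177 177 177 176 149  67  46  46  54  67 107  76]
 [177 177 177 176 177 177 176 171 105  49  46  44  45  47  89  
[... 1113 characters left out ...]
  47  45  62  93  95  95  94]
 [170 159 154  90  46  45  47  47  44  44  46  84  95  95  95  93]
 [170 171 169 106  48  45  46  46  46  46  58  92  95  94  93  94]
 [171 170 170 112  49  46  46  47  47  47  81  93  95  94  93  94]
 [159 165 170 112  47  47  46  45  46  59  91  93  93  94  93  94]
 [136 144 170 117  60  47  46  44  48  91 102  94  93  94  94  94]
 [115 119 170 149 112  69  50  47  81 145 143 102  99  94  94  94]
 [109 108 159 165 149 139  82  72 136 159 158 145 142 102  96  94]
 [109 104 155 162 161 164 143 141 158 162 160 158 158 147 111  97]
 [ 93  88 152 160 160 162 159 159 161 161 160 158 160 160 148 125]
 [ 82  79 152 160 159 160 161 167 162 161 159 159 159 160 156 106]]
```

Side view, wrist view and TCP contact all put the underside near 51 mm (±2 mm). The plate had settled a bit lower than its ideal 57 mm, and the cup can't be raised again, so I'll carry on with the push.

```bash
echo '[{"sz":0.001}, {"sz":0.002}, {"sz":0.002}]' > rows.txt && python3 jog.py rows.txt
echo '[{"sz":0.001}, {"sz":0.002}, {"sz":0.002}]' > rows.txt && python3 jog.py rows.txt
echo '[{"sz":0.001}, {"sz":0.002}, {"sz":0.002}]' > rows.txt && python3 jog.py rows.txt
```

```text
time_s: 24.5
ee_pos: [0.5956, 0.0395, 0.0979]
orientation: [0.698, 0.716, 0.0, 0.0]
ft_force: [-1.8, -0.2, 4.2]
grip_width: -0.0001
finger_force: 2.0
time_s: 24.8
ee_pos: [0.5956, 0.0396, 0.0958]
orientation: [0.698, 0.716, 0.0, 0.0]
ft_force: [-1.1, -0.4, 4.0]
grip_width: 0.0001
finger_force: 1.7
time_s: 25.1
ee_pos: [0.5957, 0.0395, 0.0951]
orientation: [0.698, 0.716, 0.0, 0.0]
ft_force: [-4.0, 1.0, 9.5]
grip_width: 0.0002
finger_force: 4.7
```

The grip top is now at 0.095 with rising force, which matches the collars. I'll press firmly to confirm, then retreat.

```bash
echo '[{"sz":0.001}, {"sz":0.002}, {"sz":0.002}]' > rows.txt && python3 jog.py rows.txt
echo '[{"sz":0.001}, {"sz":0.002}, {"sz":0.002}]' > rows.txt && python3 jog.py rows.txt
```

```text
time_s: 25.4
ee_pos: [0.5964, 0.0396, 0.0951]
orientation: [0.698, 0.716, 0.0, 0.001]
ft_force: [-6.6, 0.9, 17.5]
grip_width: 0.0002
finger_force: 8.9
time_s: 25.7
ee_pos: [0.5973, 0.0396, 0.0952]
orientation: [0.698, 0.716, 0.001, 0.001]
ft_force: [-9.1, 0.5, 26.5]
grip_width: -0.0002
finger_force: 12.7
```

Firmly seated: TCP stays at 0.095 while the force climbs to 26 N. I'll retreat and hand in.

```bash
echo '[{"sz":-0.005}, {"sz":-0.02}, {"sz":-0.05}, {"sz":-0.09}, {"sz":-0.12}, {"sz":-0.12}, {"sz":-0.12}]' > rows.txt && python3 jog.py rows.txt
python3 - <<'E'
from h import *
im,m=shot('wrist','w15.png');g=cv2.cvtColor(im,cv2.COLOR_RGB2GRAY)
for z in(.057,):
  for p in([.594,.119,z],[.598,-.041,z]):
    x,y=proj(m,p).astype(int);w=g[y-24:y+24,x-24:x+24];print(x,y,cv2.resize(w,(8,8),interpolation=cv2.INTER_AREA).tolist())
print(robot.hand_in())
E
```

```text
time_s: 26.4
ee_pos: [0.5959, 0.0395, 0.2106]
orientation: [0.698, 0.716, 0.0, 0.001]
ft_force: [-1.0, -0.2, -0.0]
grip_width: 0.0003
finger_force: 0.0
258 98 [[174, 173, 172, 173, 172, 171, 170, 170], [191, 191, 191, 191, 191, 191, 191, 191], [191, 191, 191, 181, 179, 191, 191, 191], [191, 191, 180, 108, 109, 171, 191, 191], [191, 191, 172, 127, 143, 159, 191, 191], [191, 191, 190, 146, 120, 184, 191, 191], [191, 191, 191, 191, 191, 191, 192, 191], [191, 191, 191, 191, 191, 191, 191, 192]]
258 243 [[160, 111, 91, 85, 96, 107, 127, 125], [169, 122, 121, 122, 128, 129, 127, 125], [160, 127, 121, 119, 121, 121, 125, 125], [160, 125, 62, 42, 30, 52, 108, 125], [114, 68, 52, 36, 22, 49, 63, 71], [15, 17, 49, 36, 22, 50, 29, 10], [14, 21, 50, 34, 20, 50, 34, 13], [10, 22, 50, 34, 20, 50, 35, 10]]
the job is handed in; nothing more can be done
None
```

The badge is pressed and the job is handed in at about 26 s, with the plate seated on the collars (it held at 0.095 m under 26 N). The cup may already have sunk close to the 6 mm limit when I released the plate (underside about 51 ± 2 mm), so step 2 could fail, and I viewed 13 pictures against the limit of 10.

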